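# Fit the lamp head of a slide copier and hold it against its spring

### The job

Take the dust cap out of the lamp socket on top of the slide copier and put it away upright, fully in, in its own storage block, the one with the round hole that its plug fits and the round dot on the tag. Then fetch the lamp head from its block, push it down into the socket until its shoulder meets the collar, and twist it clockwise (seen from above) about a quarter turn against the return spring, up to the stop. Finish while still gripping it and holding it seated at the stop, since it springs back when let go, and leave the other things on the table where they are.

Things in the scene. Friction and masses are not known exactly. Their poses are not given: they have to be found in the camera images.
- copier: slide copier: fixed grey metal box 140 (x) x 130 (y) x 45 mm high, origin at its underside's centre. On its top centre stands a dark steel collar, diameter 55, up to 71 mm above the table: the lamp socket, bore 31 mm. Two entry notches 10 mm wide reach 22.5 mm from the axis at the copier's +x and -x side (white marks). Under the 12 mm thick rim the pins can turn only clockwise seen from above
- mouth (a point): centre of the top of the collar (71 mm above the table); axes as the copier
- seat (a point): point on the socket's axis 48 mm above the table, where the lamp head's origin lies when fully home (shoulder on the collar); axes as the copier. A sprung contact meets the plug 8 mm above this, pushing up with 3 N there and 7 N fully home. The pins clear the rim's underside from 2 mm above fully home downwards; once turned, the head can rise only these 2 mm
- ring (a joint): spring-return ring inside the socket, rad: 0 at rest, grows clockwise seen from above to a hard stop at 1.22. The pins meet it after the lamp head has turned 0.2 rad from the entry notches, so the stop is met at 1.42 rad (81 degrees) of turn of the head. Return torque 0.12 N m at rest, 0.22 N m at the stop
- lamp_head: loose, 0.1-0.2 kg, 73 mm high, upright in lamp_block, any yaw; origin at its underside's centre, z up. Steel plug, diameter 28, to z = 23 mm; two pins, diameter 6, at z = 6 along +x and -x, reaching 20 mm from the axis; shoulder, diameter 46, z = 23-29; finned aluminium block 46 (x) x 28 (y), z = 29-73: grip across y near z = 54. Enters the socket with its x axis along the copier's x, either way
- dust_cap: loose black plastic cap, 45 g, 45 mm high, sits in the socket at the start, any yaw; origin at its underside's centre, z up. Plug of diameter 28 up to z = 8 mm, flange of diameter 48 from z = 8 to 13 mm (in the socket it rests on the collar), grip bar 34 (x) x 12 (y) mm from z = 13 to 45 mm: grip it across y (12 mm) at about z = 35 mm
- cap_block: the dust cap's own storage block, wood, 70 x 70 x 32 mm, fixed (the three blocks change places), with a round hole of diameter 34, 14 mm deep, in its top centre and a white tag with a round dot on its -x edge; origin at the centre of its underside; empty at the start
- cap_block_hole0 (a point): centre of the mouth of the cap block's hole, 32 mm above the table; put away, the cap's flange lies on the block and its origin is 8 mm below this point
- lamp_block: storage block of the lamp head, wood, 70 x 70 x 32 mm, fixed, round hole of diameter 45, 14 mm deep; the head's underside stands on the hole's floor, 18 mm above the table; origin at the centre of its underside
- gate_block: a third block like these with a square hole of 41 mm, 14 mm deep, for some other part: not used; origin at the centre of its underside
- jar: bystander: clear jar with a black lid, diameter 48, 60 mm high; origin at its underside's centre (as for all bystanders)
- loupe: bystander: black magnifier, diameter 44, 45 mm high
- canister: bystander: small metal film canister, diameter 32, 50 mm high
- slide_box: bystander: blue slide box 112 (x) x 62 (y) x 63 mm high
- slide_stack: bystander: pile of card slide mounts 50 x 50 x 12 mm
- slide: bystander: card slide mounts 50 x 50 x 4 mm
- brush: bystander: dusting brush lying on the table along its x axis, about 200 mm long
Things that resemble listed ones, but are neither listed nor needed, are in the scene too. Several things have the shape of the copier; the one meant has the colours described above.

How it is judged:
By the outcome, as a careful person would: the job done as asked, in the order asked, and still so for the second after the job is handed in, while the arm keeps its last pose, push and grip.
It also fails if it takes over 51 s, if anything falls off the work surface, if the arm or the gripper's body presses on something with over 40 N, if the wrist force passes 120 N, or if a joint passes its speed limit or range.

### The arm

A 6-joint arm with a two-finger parallel gripper is mounted at the origin on the work surface. World frame = base frame: x ahead of the robot, y to its left, z up, the work surface at z = 0. Lengths are in m, angles in degrees, forces in N, time in s.
With the tool pointing down it reaches from about 0.4 to 0.825 m from the base axis. Payload 7 kg.
Tool frame: the origin (TCP) lies midway between the tips of the shut fingers; the grasp point (between the pads) lies 19 mm behind it; z points along the fingers, y is the line along which they close (so a half turn about z gives the same grasp; the last joint's range is limited). The gripper opens to 88 mm and grips with 3 to 60 N. Pads are 19 mm wide; open, the fingers measure 130 mm over their backs; the gripper's body (78 mm by 193 mm) begins 47 mm behind the grasp point.
Start: joints at [-58.436, 20.546, 0.682, 0, -70.136, -16.507], TCP at [0.175, -0.652, 0.227] pointing down, gripper open.
Joint ranges: [-176.03, 176.03], [-82.01, 121.73], [-58.28, 71.71], [-173.87, 95.51], [-174.79, -0.11], [-173.66, 173.66]. Speed limits (degrees/s): [136.94, 136.94, 172.46, 180, 180, 180].

### API

Orientations are given as [roll, pitch, yaw] about the fixed x, y, z axes, in that order (R = Rz(yaw) Ry(pitch) Rx(roll)).
In Python, from plant import ctrl gives the robot as it stands.
- The arm moves only by the tool arm_command, never from a script. Its argument "steps" is a list of rows, each an object with "translation": the shift along the tool's x, y, z in mm, a list of three; "rotation": the turn, a rotation vector about the tool's x, y, z in units of 5 degrees (1.0 is 5 degrees), a list of three; "claw": the finger opening in mm, from 0 to 87.6. In form: [{"translation": [x, y, z], "rotation": [rx, ry, rz], "claw": claw}, ...]. A call has 1 to 5 rows; each row is the pose to reach, as a shift and turn from the pose commanded when the call began, along the tool's axes at that moment; what a row does not reach only later rows make up. A row lasts 1/10 s, in which the tool goes at most 50 mm and 8.59 degrees, less where a joint would pass 70% of its speed; a pose out of reach is approached as far as the arm can. A call with a gripper value outside its range is refused whole. The fingers move at their own pace and stop on an object; the grip force is fixed at half the most. Time passes only in rows, so rows that repeat a pose let the fingers close. It gives the time, the measured TCP pose, the force, the opening and the grip force at its end, in the units of the state.
- ctrl.get_obs(): the state, without advancing time (a new reading comes with each control period).
- ctrl.snapshot(name): name is "scene" or "top" or "wrist"; returns (picture, depth): 420x560x3 uint8, red, green, blue; 420x560 float32, m along the optical axis (not along the pixel's ray), 0 where there is no reading.
- ctrl.calibration(name): a dict with "vertical_fov" (degrees; the focal length in pixels is half the picture's height over the tangent of half this angle, whatever the lens; pixels are square), "cx", "cy" (the principal point, pixels), "rvec" (rotation vector, rad) and "tvec" (3), from world to camera coordinates, as OpenCV has them; the wrist camera has in their place "hand_eye" (4x4, takes a point from camera to tool coordinates, whose origin is the TCP and whose axes are the flange's). Camera axes: x right, y down, z forward; pixel columns grow to the right and rows downward; lengths in m; the calibration is good to about 2 mm. A picture is of the moment at which its call begins: read the wrist's pose just before it. calibration takes no time and is no camera call.
- ctrl.close_job(): hands the job in; it is judged then, once.
The state is a dict: "clock": time; "joint_pos": joint angles; "qvel": joint speeds; "tau": joint torques, N m; "tool_pos": TCP position; "orientation": TCP orientation; "force": force on the tool from outside, world axes, zero at the start; "moment": the same for the moment, N m; "opening": finger opening in m; "gripper_force": force on a finger pad.
Only numpy, scipy, OpenCV 4.12 (cv2) and the standard library are available. Lean on these libraries where they do the work, as an engineer would, in place of code of your own. Each camera call takes 0.05 s, during which the arm holds its last target. There are 200 camera calls.

## Working session

There is one attempt and no reset: what is moved stays moved. The work goes in short steps, Python scripts to look and compute and a tool call to move; the robot and the scene stay as the last step left them, time stands still between calls to the robot, and variables do not carry over. Pictures are saved under pics/ and viewed, at most 10 in all, crops included, and the job is handed in when it is done.

Besides the shell and the picture viewer there is one more tool, called in YAML: its name, and indented under it one key for each argument. arm_command: Moves the arm, as the interface text tells. Its arguments: {"type":"object","properties":{"steps":{"type":"array"}},"required":["steps"]}

```bash
mkdir -p pics; cat > h.py <<'E'
import numpy as np,cv2
from plant import ctrl
def snap(n):
    p,d=ctrl.snapshot(n); np.savez(f'pics/{n}.npz',p=p,d=d); return p,d
def save(n,p): cv2.imwrite(f'pics/{n}.png',cv2.cvtColor(p,cv2.COLOR_RGB2BGR))
def K(n):
    c=ctrl.calibration(n); f=210/np.tan(np.radians(c['vertical_fov']/2)); return c,f
def world(n,u,v,z=None,d=None):
    """pixel->world with either plane z or depth d"""
    c,f=K(n); R=cv2.Rodrigues(np.array(c['rvec'],float))[0]; t=np.array(c['tvec'],float)
    r=np.array([(u-c['cx'])/f,(v-c['cy'])/f,1.]); o=-R.T@t; w=R.T@r
    s=d if d is not None else (z-o[2])/w[2]
    return o+s*w
E
python3 - <<'E'
from h import *
for n in('top','scene'):
    p,d=snap(n); save(n+'0',cv2.resize(p,(800,600),interpolation=cv2.INTER_CUBIC))
    print(ctrl.calibration(n))
print(ctrl.calibration('wrist'));print(ctrl.get_obs())
E
```

```text
{'vertical_fov': 45.791692817126105, 'cx': 280.7177797008708, 'cy': 214.7735578225456, 'rvec': array([ 2.19988731, -2.19040716,  0.050894  ]), 'tvec': array([-0.03426314,  0.51369983,  1.31061984])}
{'vertical_fov': 43.308834729223605, 'cx': 287.1735752739489, 'cy': 209.08311510405358, 'rvec': array([ 1.44059463,  2.19932992, -0.81960416]), 'tvec': array([ 0.22368507, -0.3059169 ,  1.56359688])}
{'vertical_fov': 60.41304109092386, 'cx': 272.9573937771216, 'cy': 215.17247914201795, 'hand_eye': array([[ 9.79769350e-04, -9.58353064e-01, -2.85584390e-01,
         7.64845962e-02],
       [ 9.99999128e-01,  6.86164104e-04,  1.12814648e-03,
         6.64190625e-04],
       [-8.85204877e-04, -2.85585246e-01,  9.58352901e-01,
        -1.58180645e-01],
       [ 0.00000000e+00,  0.00000000e+00,  0.00000000e+00,
         1.00000000e+00]])}
{'clock': 0.1, 'joint_pos': array([-5.84360131e+01,  2.05890358e+01,  6.40605394e-01, -1.61652978e-02,
       -7.01353113e+01, -1.65076662e+01]), 'qvel': array([ 0.08255428, -0.05217729,  0.23471181,  0.15263606,  0.15272128,
       -0.01710712]), 'tau': array([ 5.67482020e-04, -5.84165812e+01,  2.93747592e+01,  7.01534808e+00,
        1.01693082e-02, -7.68873792e-05]), 'tool_pos': array([ 0.17521485, -0.65143236,  0.22571409]), 'orientation': array([ 1.79915392e+02, -9.22582763e-03, -1.64949177e+02]), 'force': array([ 0.06734777, -0.47847022, -0.02869169]), 'moment': array([-0.04278078, -0.02495694, -0.02848332]), 'gripper_force': 0.0, 'opening': 0.0875986669058323}
```

View pics/top0.png

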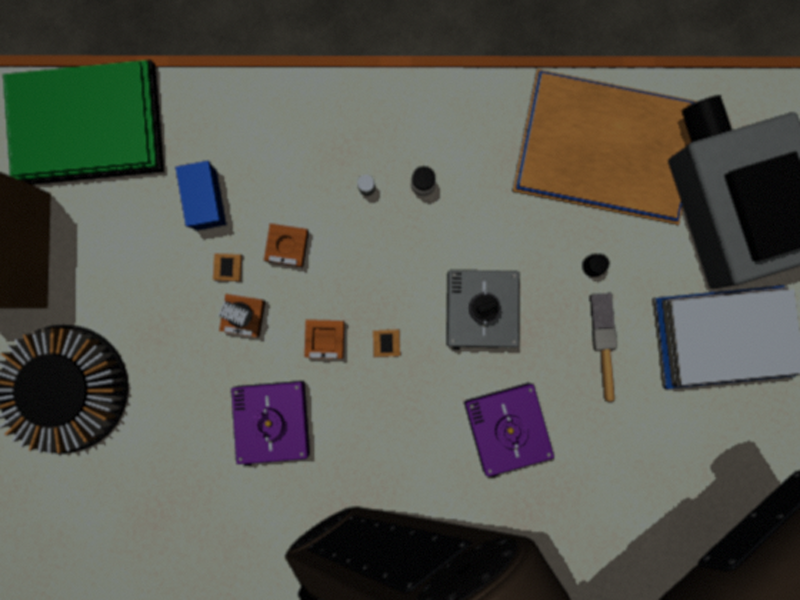

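View pics/scene0.png

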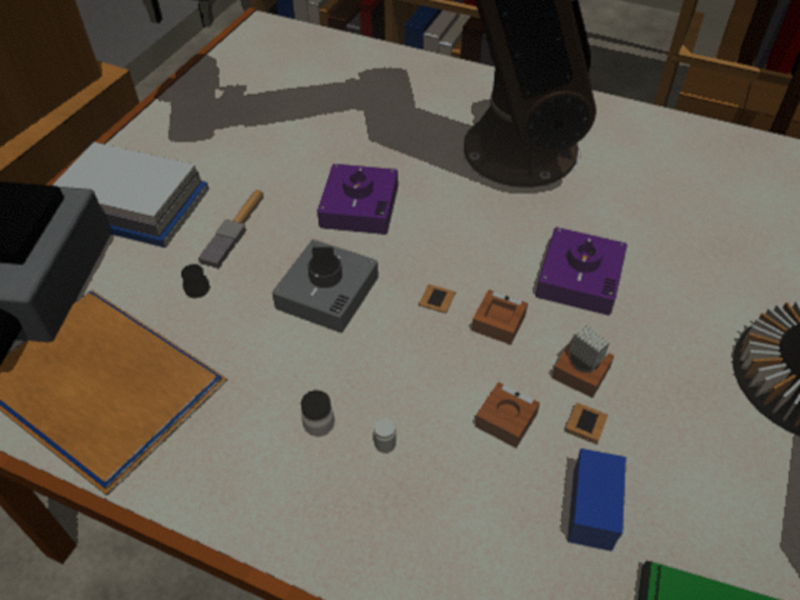

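Top view (800x600): the candidates for the copier are the grey box with the black cap at (485,308) and the purple boxes at (270,424) and (510,430). I choose the grey one. For the cap block they are the round hole at (287,245), the square hole at (325,340) and the block holding the lamp head at (242,316). I choose the first. The black loupe at (596,265) and the jar at (424,180) also resemble the cap. One close crop to check.

```bash
python3 - <<'E'
from h import *
p=np.load('pics/top.npz')['p'];
p=cv2.convertScaleAbs(p,alpha=1.6)
a=cv2.resize(p[145:265,145:285],(700,600),interpolation=cv2.INTER_CUBIC)  # x5
b=cv2.resize(p[180:255,300:375],(375,375),interpolation=cv2.INTER_CUBIC)
save('crop1',cv2.resize(np.hstack([a,np.vstack([b,np.zeros((225,375,3),np.uint8)])]),None,fx=.74,fy=.74))
s=800/560
for n,u,v,z in [('cap',485,306,.1),('collar',485,308,.071),('capblk',287,245,.032),('lampblk',243,316,.032),('lamptop',236,314,.091),('gate',325,340,.032)]:
    print(n,world('top',u/s,v/s,z).round(4))
E
```

```text
cap [ 0.5116 -0.1783  0.1   ]
collar [ 0.5095 -0.1817  0.071 ]
capblk [0.6261 0.1787 0.032 ]
lampblk [0.4948 0.2579 0.032 ]
lamptop [0.4962 0.2569 0.091 ]
gate [0.4514 0.1069 0.032 ]
```

View pics/crop1.png

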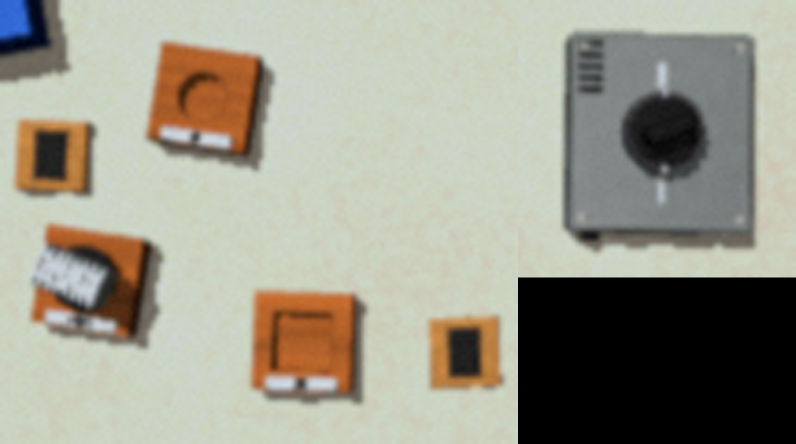

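The crop confirms both choices: the grey copier with the black cap and white marks, and the round-hole block with the dot tag. I'm moving above the cap.

arm_command:
  steps:
    - {"translation": [-36,30,0],"rotation": [0,0,0],"claw": 60}
    - {"translation": [-72,60,0],"rotation": [0,0,0],"claw": 60}
    - {"translation": [-108,90,0],"rotation": [0,0,0],"claw": 60}
    - {"translation": [-144,120,0],"rotation": [0,0,0],"claw": 60}
    - {"translation": [-180,150,0],"rotation": [0,0,0],"claw": 60}

```text
clock: 0.6
tool_pos: [0.3107, -0.4585, 0.2263]
orientation: [180.0, -0.0, -165.0]
force: [0.7, -0.8, 0.4]
opening: 0.0604
gripper_force: 0.0
```

arm_command:
  steps:
    - {"translation": [-36,30,0],"rotation": [0,0,0],"claw": 60}
    - {"translation": [-72,60,0],"rotation": [0,0,0],"claw": 60}
    - {"translation": [-108,90,0],"rotation": [0,0,0],"claw": 60}
    - {"translation": [-144,120,0],"rotation": [0,0,0],"claw": 60}
    - {"translation": [-180,150,0],"rotation": [0,0,0],"claw": 60}

```text
clock: 1.1
tool_pos: [0.4456, -0.2667, 0.2265]
orientation: [180.0, 0.0, -164.9]
force: [1.1, -0.5, 0.5]
opening: 0.0599
gripper_force: 0.0
```

arm_command:
  steps:
    - {"translation": [-36,30,0],"rotation": [0,0,0],"claw": 60}
    - {"translation": [-72,60,0],"rotation": [0,0,0],"claw": 60}
    - {"translation": [-86,68,0],"rotation": [0,0,0],"claw": 60}
    - {"translation": [-86,68,0],"rotation": [0,0,0],"claw": 60}
    - {"translation": [-86,68,0],"rotation": [0,0,0],"claw": 60}

```text
clock: 1.6
tool_pos: [0.51, -0.1806, 0.2261]
orientation: [180.0, -0.1, -164.9]
force: [-0.8, 0.6, -0.6]
opening: 0.0601
gripper_force: 0.0
```

```bash
cat >> h.py <<'E'
from scipy.spatial.transform import Rotation as Ro
def pose(o=None):
    o=o or ctrl.get_obs(); T=np.eye(4); T[:3,:3]=Ro.from_euler('xyz',o['orientation'],degrees=True).as_matrix(); T[:3,3]=o['tool_pos']; return T
def wsnap(name):
    T=pose(); p,d=ctrl.snapshot('wrist'); np.savez(f'pics/{name}.npz',p=p,d=d,T=T); return p,d,T
def ww(T,u,v,z=None,d=None):
    c,f=K('wrist'); M=T@c['hand_eye']; w=M[:3,:3]@np.array([(u-c['cx'])/f,(v-c['cy'])/f,1.]); o=M[:3,3]
    return o+(d if d is not None else (z-o[2])/w[2])*w
def cloud(T,d):
    c,f=K('wrist'); v,u=np.mgrid[:420,:560]; P=np.stack([(u-c['cx'])/f*d,(v-c['cy'])/f*d,d,np.ones_like(d)],-1)
    W=(P@(T@c['hand_eye']).T)[...,:3]; W[d<=0]=np.nan; return W
def rect(pts):
    return cv2.minAreaRect((np.array(pts,np.float32)*1000))
E
python3 - <<'E'
from h import *
p,d,T=wsnap('w1'); save('w1',cv2.convertScaleAbs(p,alpha=1.4))
W=cloud(T,d); z=W[...,2]
print(np.unique((z[np.isfinite(z)]*500).round()*2,return_counts=True))
def at(lo,hi,n):
    m=(z>lo)&(z<hi); q=W[m]; q=q[np.hypot(*(q[:,:2]-[.51,-.18]).T)<.12]
    print(n,len(q),q.mean(0).round(4) if len(q) else '',rect(q[:,:2]) if len(q) else '')
at(.097,.112,'bar');at(.068,.080,'flange/collar');at(.040,.050,'box')
E
```

```text
(array([ -4.,  -2.,   0.,   2.,   4.,   6.,   8.,  10.,  12.,  14.,  16.,
        18.,  20.,  22.,  24.,  26.,  28.,  30.,  32.,  34.,  36.,  38.,
        40.,  42.,  44.,  46.,  48.,  50.,  52.,  54.,  56.,  58.,  60.,
        62.,  64.,  66.,  68.,  70.,  72.,  74.,  76.,  78.,  80.,  82.,
        84.,  86.,  88.,  90.,  92.,  94.,  96.,  98., 100., 102., 104.,
       106., 108., 110., 224., 226., 228., 230., 232., 234., 236., 238.,
       240., 242., 244., 246., 248., 250., 252., 254., 256., 258., 260.,
       262., 264., 266., 268., 270., 272., 274., 276., 278., 280., 282.,
       284., 286., 288., 290., 292., 294., 296., 298., 300., 302., 304.,
       306., 308., 310., 312., 314., 316., 318., 320., 322., 324., 326.,
       328., 330., 332., 334., 336.]), array([    5,  8822, 93082, 18839,  1914,   804,   308,   386,   403,
         432,  1454,  3244,  1996,   454,   239,   247,   328,   296,
        1173,   429,   122,   112,   184,   603,  8010, 10174,   203,
          16,    17,    16,    14,    17,    16,    16,    19,    14,
          29,   286,   418,    79,  1075,   155,  
[... 291 characters left out ...]
,   114,
          56,   480,   167,   119,   115,   130,   148,   157,   166,
         175,   186,   210,   204,   309,   950,  1196,  1243,  1582,
        2534,  4823,  6240,  2008,  3131, 17707,  2070,  2515,  1069,
         524,  3850,  4410,  4650,  4980,  4389,    78]))
bar 719 [ 0.51   -0.1796  0.1069] ((511.0989074707031, -179.11312866210938), (12.405003547668457, 33.790409088134766), 23.66073226928711)
flange/collar 2042 [ 0.5069 -0.1802  0.0744] ((511.0486755371094, -179.20155334472656), (55.35380554199219, 54.89826965332031), 66.57685089111328)
box 15711 [ 0.505  -0.1806  0.0451] ((510.98480224609375, -178.9796142578125), (130.32833862304688, 139.3067626953125), 89.33415985107422)
```

View pics/w1.png

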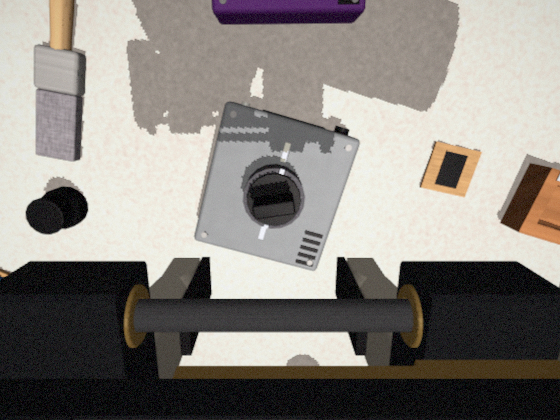

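The wrist view shows the grey copier at (275,185) with the cap bar at (272,197). From depth, the bar centre is (511.1,-179.1) mm and its grip line lies at 23.7°. I turn to yaw -66.3.

arm_command:
  steps:
    - {"translation": [-1.4,1.1,0],"rotation": [0,0,-1.7],"claw": 50}
    - {"translation": [-1.4,1.1,0],"rotation": [0,0,-3.4],"claw": 50}
    - {"translation": [-1.4,1.1,0],"rotation": [0,0,-5.1],"claw": 50}
    - {"translation": [-1.4,1.1,0],"rotation": [0,0,-6.8],"claw": 50}
    - {"translation": [-1.4,1.1,0],"rotation": [0,0,-8.5],"claw": 50}

```text
clock: 2.15
tool_pos: [0.5105, -0.1806, 0.2267]
orientation: [180.0, -0.0, -122.2]
force: [0.2, -0.4, 0.4]
opening: 0.0498
gripper_force: 0.0
```

arm_command:
  steps:
    - {"translation": [0,0,0],"rotation": [0,0,-1.7],"claw": 50}
    - {"translation": [0,0,0],"rotation": [0,0,-3.4],"claw": 50}
    - {"translation": [0,0,0],"rotation": [0,0,-5.1],"claw": 50}
    - {"translation": [0,0,0],"rotation": [0,0,-6.8],"claw": 50}
    - {"translation": [0,0,0],"rotation": [0,0,-8.5],"claw": 50}

```text
clock: 2.65
tool_pos: [0.5105, -0.1806, 0.2266]
orientation: [180.0, 0.0, -79.7]
force: [0.0, -0.3, -1.0]
opening: 0.0494
gripper_force: 0.0
```

arm_command:
  steps:
    - {"translation": [0,0,0],"rotation": [0,0,-1.7],"claw": 50}
    - {"translation": [0,0,0],"rotation": [0,0,-2.72],"claw": 50}
    - {"translation": [0,0,0],"rotation": [0,0,-2.72],"claw": 50}
    - {"translation": [0,0,0],"rotation": [0,0,-2.72],"claw": 50}

```text
clock: 3.05
tool_pos: [0.5109, -0.1801, 0.2266]
orientation: [-180.0, 0.0, -66.6]
force: [-0.5, 0.7, -0.4]
opening: 0.0499
gripper_force: 0.0
```

```bash
cat >> h.py <<'E'
def look(name,specs):
    p,d,T=wsnap(name); W=cloud(T,d); z=W[...,2]
    for n,c,r,lo,hi in specs:
        q=W[(z>lo)&(z<hi)&(np.hypot(W[...,0]-c[0],W[...,1]-c[1])<r)]
        if len(q)>20: print(n,len(q),'z',np.median(q[:,2]).round(4),'rect',np.round(np.hstack(rect(q[:,:2])),2))
    return p,d,T,W
COP=[('bar',(.511,-.179),.03,.1,.112),('collar',(.511,-.179),.04,.068,.080),('box',(.511,-.179),.11,.042,.049)]
E
python3 - <<'E'
from h import *
look('w2',COP); o=ctrl.get_obs(); print(o['tool_pos'],o['orientation'],o['joint_pos'][5])
E
```

```text
bar 634 z 0.108 rect [ 511.03 -178.54   11.35   34.79   23.33]
collar 2259 z 0.0757 rect [ 511.51 -179.07   54.82   54.41   20.37]
box 15535 z 0.0451 rect [ 511.19 -178.57  129.67  139.41   89.42]
[ 0.51097342 -0.17990287  0.22664975] [-1.79999365e+02 -1.12057238e-03 -6.65606349e+01] 22.098740776206064
```

arm_command:
  steps:
    - {"translation": [-0.8,-0.6,40],"rotation": [0,0,0],"claw": 50}
    - {"translation": [-0.8,-0.6,80],"rotation": [0,0,0],"claw": 50}
    - {"translation": [-0.8,-0.6,115],"rotation": [0,0,0],"claw": 50}
    - {"translation": [-0.8,-0.6,137],"rotation": [0,0,0],"claw": 50}
    - {"translation": [-0.8,-0.6,146],"rotation": [0,0,0],"claw": 50}

```text
clock: 3.6
tool_pos: [0.5101, -0.1783, 0.0783]
orientation: [179.8, 0.1, -66.5]
force: [-0.2, -0.2, 0.1]
opening: 0.0501
gripper_force: 0.0
```

arm_command:
  steps:
    - {"translation": [0,0,0],"rotation": [0,0,0],"claw": 20}
    - {"translation": [0,0,0],"rotation": [0,0,0],"claw": 8}
    - {"translation": [0,0,0],"rotation": [0,0,0],"claw": 2}
    - {"translation": [0,0,0],"rotation": [0,0,0],"claw": 2}
    - {"translation": [0,0,0],"rotation": [0,0,0],"claw": 2}

```text
clock: 4.1
tool_pos: [0.5122, -0.1782, 0.0814]
orientation: [-179.9, -0.0, -66.3]
force: [-0.3, 0.1, 0.7]
opening: 0.0153
gripper_force: 0.1
```

arm_command:
  steps:
    - {"translation": [0,0,0],"rotation": [0,0,0],"claw": 0}
    - {"translation": [0,0,0],"rotation": [0,0,0],"claw": 0}
    - {"translation": [0,0,0],"rotation": [0,0,0],"claw": 0}

```text
clock: 4.4
tool_pos: [0.5115, -0.1784, 0.0812]
orientation: [180.0, -0.0, -66.3]
force: [-3.3, -0.7, 7.2]
opening: 0.0118
gripper_force: 30.0
```

arm_command:
  steps:
    - {"translation": [0,0,-15],"rotation": [0,0,0],"claw": 0}
    - {"translation": [0,0,-50],"rotation": [0,0,0],"claw": 0}
    - {"translation": [0,0,-90],"rotation": [0,0,0],"claw": 0}
    - {"translation": [0,0,-130],"rotation": [0,0,0],"claw": 0}
    - {"translation": [0,0,-130],"rotation": [0,0,0],"claw": 0}

```text
clock: 4.9
tool_pos: [0.5149, -0.1787, 0.2166]
orientation: [-179.5, -0.3, -66.3]
force: [1.2, 0.4, -0.8]
opening: 0.0118
gripper_force: 30.0
```

arm_command:
  steps:
    - {"translation": [-20,-14,0],"rotation": [0,0,0],"claw": 0}
    - {"translation": [-52,-38,0],"rotation": [0,0,0],"claw": 0}
    - {"translation": [-86,-63,0],"rotation": [0,0,0],"claw": 0}
    - {"translation": [-120,-88,0],"rotation": [0,0,0],"claw": 0}
    - {"translation": [-155,-113,0],"rotation": [0,0,0],"claw": 0}

```text
clock: 5.4
tool_pos: [0.553, 0.0108, 0.2103]
orientation: [-180.0, 0.0, -66.4]
force: [0.8, 0.1, 0.2]
opening: 0.012
gripper_force: 30.0
```

arm_command:
  steps:
    - {"translation": [-38,-28,0],"rotation": [0,0,0],"claw": 0}
    - {"translation": [-76,-56,0],"rotation": [0,0,0],"claw": 0}
    - {"translation": [-114,-84,0],"rotation": [0,0,0],"claw": 0}
    - {"translation": [-148,-108,0],"rotation": [0,0,0],"claw": 0}
    - {"translation": [-176,-128,0],"rotation": [0,0,0],"claw": 0}

```text
clock: 5.9
tool_pos: [0.5996, 0.2242, 0.2099]
orientation: [180.0, 0.0, -66.3]
force: [-0.3, -0.6, -0.7]
opening: 0.0119
gripper_force: 30.0
```

arm_command:
  steps:
    - {"translation": [-10,-7,0],"rotation": [0,0,0],"claw": 0}
    - {"translation": [-10,-7,0],"rotation": [0,0,0],"claw": 0}
    - {"translation": [-10,-7,0],"rotation": [0,0,0],"claw": 0}

```text
clock: 6.2
tool_pos: [0.6016, 0.2332, 0.21]
orientation: [179.9, -0.0, -66.3]
force: [-0.7, 0.3, -1.2]
opening: 0.0118
gripper_force: 30.0
```

```bash
python3 - <<'E'
from h import *
p,d,T,W=look('w3',[('capblk',(.626,.179),.052,.029,.035),('floor',(.626,.179),.02,.014,.022),('lampblk',(.495,.258),.052,.029,.035),('lamptop',(.496,.257),.04,.08,.1)])
save('w3',cv2.convertScaleAbs(p,alpha=1.4)); o=ctrl.get_obs(); print(o['tool_pos'],o['orientation'],o['opening'])
E
```

```text
capblk 4924 z 0.0322 rect [628.77 185.97  70.1   70.01  81.48]
floor 878 z 0.0181 rect [628.09 184.09  28.59  33.75  69.59]
lampblk 1590 z 0.0321 rect [496.89 257.71  53.24  70.76  81.24]
lamptop 24 z 0.0852 rect [503.74 242.38   7.18   2.98  46.66]
[0.60170808 0.23274976 0.21031365] [ 1.79962582e+02 -2.04580916e-03 -6.63741997e+01] 0.011841452858698554
```

View pics/w3.png

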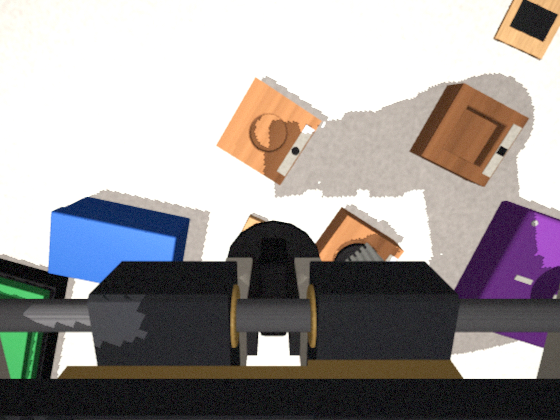

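Cap block's round hole is at (268,132) with its dot at (295,151); the black cap hangs in the gripper at (273,250). The block centre is (628.8,186.0) mm. I go over it and down.

arm_command:
  steps:
    - {"translation": [25,-3,10],"rotation": [0,0,0],"claw": 0}
    - {"translation": [53.7,-6.1,50],"rotation": [0,0,0],"claw": 0}
    - {"translation": [53.7,-6.1,90],"rotation": [0,0,0],"claw": 0}
    - {"translation": [53.7,-6.1,130],"rotation": [0,0,0],"claw": 0}
    - {"translation": [53.7,-6.1,148],"rotation": [0,0,0],"claw": 0}

```text
clock: 6.75
tool_pos: [0.6271, 0.184, 0.059]
orientation: [179.7, 0.0, -66.5]
force: [-1.1, -0.5, -1.0]
opening: 0.0118
gripper_force: 30.0
```

arm_command:
  steps:
    - {"translation": [0,0,0],"rotation": [0,0,0],"claw": 0}
    - {"translation": [0,0,5],"rotation": [0,0,0],"claw": 0}
    - {"translation": [0,0,10],"rotation": [0,0,0],"claw": 0}
    - {"translation": [0,0,15],"rotation": [0,0,0],"claw": 0}
    - {"translation": [0,0,17],"rotation": [0,0,0],"claw": 0}

```text
clock: 7.25
tool_pos: [0.6293, 0.187, 0.0459]
orientation: [-180.0, 0.0, -66.3]
force: [-0.5, -1.5, 0.3]
opening: 0.0121
gripper_force: 30.0
```

arm_command:
  steps:
    - {"translation": [0,0,2],"rotation": [0,0,0],"claw": 0}
    - {"translation": [0,0,3.5],"rotation": [0,0,0],"claw": 0}
    - {"translation": [0,0,4],"rotation": [0,0,0],"claw": 0}
    - {"translation": [0,0,4],"rotation": [0,0,0],"claw": 0}

```text
clock: 7.65
tool_pos: [0.6293, 0.1871, 0.0423]
orientation: [-180.0, -0.0, -66.3]
force: [-2.2, -1.1, 3.7]
opening: 0.0117
gripper_force: 30.0
```

arm_command:
  steps:
    - {"translation": [0,0,-0.5],"rotation": [0,0,0],"claw": 20}
    - {"translation": [0,0,-0.5],"rotation": [0,0,0],"claw": 40}
    - {"translation": [0,0,-0.5],"rotation": [0,0,0],"claw": 40}
    - {"translation": [0,0,-0.5],"rotation": [0,0,0],"claw": 40}
    - {"translation": [0,0,-20],"rotation": [0,0,0],"claw": 40}

```text
clock: 8.15
tool_pos: [0.6273, 0.186, 0.0589]
orientation: [179.7, -0.0, -66.4]
force: [-1.2, -0.6, 0.3]
opening: 0.0393
gripper_force: 0.0
```

arm_command:
  steps:
    - {"translation": [0,0,-40],"rotation": [0,0,0],"claw": 40}
    - {"translation": [0,0,-80],"rotation": [0,0,0],"claw": 40}
    - {"translation": [0,0,-120],"rotation": [0,0,0],"claw": 40}
    - {"translation": [-15,8,-160],"rotation": [0,0,0],"claw": 40}
    - {"translation": [-50,27,-180],"rotation": [0,0,0],"claw": 60}

```text
clock: 8.65
tool_pos: [0.5865, 0.2215, 0.2452]
orientation: [-179.7, -0.0, -66.5]
force: [-0.3, 0.6, 0.0]
opening: 0.044
gripper_force: 0.0
```

arm_command:
  steps:
    - {"translation": [-40,22,0],"rotation": [0,0,0],"claw": 60}
    - {"translation": [-80,44,0],"rotation": [0,0,0],"claw": 60}
    - {"translation": [-118,65,0],"rotation": [0,0,0],"claw": 60}
    - {"translation": [-118,65,0],"rotation": [0,0,0],"claw": 60}
    - {"translation": [-118,65,0],"rotation": [0,0,0],"claw": 60}

```text
clock: 9.15
tool_pos: [0.4768, 0.3047, 0.242]
orientation: [-180.0, 0.0, -66.2]
force: [-0.0, 0.1, -0.3]
opening: 0.0605
gripper_force: 0.0
```

```bash
python3 - <<'E'
from h import *
p,d,T,W=look('w4',[('capflange',(.629,.186),.03,.034,.041),('capbar',(.629,.186),.03,.06,.075),('capblk',(.629,.186),.06,.029,.034),('lampblk',(.497,.258),.052,.029,.035),('lamptop',(.497,.258),.04,.086,.096)])
save('w4',cv2.convertScaleAbs(p,alpha=1.4)); o=ctrl.get_obs(); print(o['tool_pos'],o['orientation'],o['opening'])
E
```

```text
capflange 882 z 0.0371 rect [622.24 197.35  54.64  23.69  23.76]
capbar 240 z 0.0684 rect [624.91 199.19  12.39   9.86  28.57]
capblk 1976 z 0.0324 rect [629.73 192.25  57.76  71.03  81.63]
lampblk 2721 z 0.0323 rect [498.07 266.47  70.11  70.05  81.23]
lamptop 1618 z 0.0908 rect [498.91 266.62  46.11  28.08  66.78]
[0.47744431 0.3041436  0.24175824] [-1.79977134e+02  2.77356537e-03 -6.62814541e+01] 0.05998220271379276
```

View pics/w4.png

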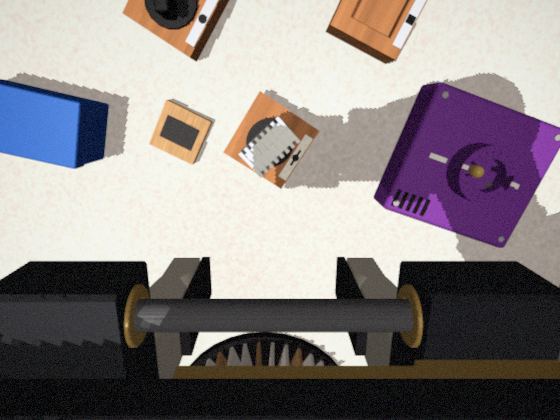

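The cap sits flat in its block (bar top at 68.4 mm, flange at 37 mm). The lamp head is at pixel (272,145), centre (498.9,266.6) mm, with its x axis at 66.8°. I turn to yaw -113.2 above it.

arm_command:
  steps:
    - {"translation": [20,-2,0],"rotation": [0,0,1.7],"claw": 60}
    - {"translation": [43,-4.6,0],"rotation": [0,0,3.4],"claw": 60}
    - {"translation": [43,-4.6,0],"rotation": [0,0,5.1],"claw": 60}
    - {"translation": [43,-4.6,0],"rotation": [0,0,6.8],"claw": 60}
    - {"translation": [43,-4.6,0],"rotation": [0,0,8.4],"claw": 60}

```text
clock: 9.7
tool_pos: [0.5, 0.265, 0.2412]
orientation: [180.0, -0.0, -108.8]
force: [-1.0, 0.2, -0.0]
opening: 0.0598
gripper_force: 0.0
```

arm_command:
  steps:
    - {"translation": [0,0,0],"rotation": [0,0,0.98],"claw": 60}
    - {"translation": [0,0,0],"rotation": [0,0,0.98],"claw": 60}
    - {"translation": [0,0,0],"rotation": [0,0,0.98],"claw": 60}

```text
clock: 10.0
tool_pos: [0.4996, 0.2656, 0.2413]
orientation: [180.0, -0.0, -113.2]
force: [0.1, -0.1, -0.9]
opening: 0.0597
gripper_force: 0.0
```

```bash
python3 - <<'E'
from h import *
p,d,T,W=look('w5',[('capbar',(.629,.186),.04,.06,.075),('lampblk',(.498,.266),.06,.029,.034),('lamptop',(.498,.266),.04,.086,.096)])
o=ctrl.get_obs(); print(o['tool_pos'],o['orientation'],o['opening'],o['joint_pos'])
E
```

```text
capbar 590 z 0.0687 rect [630.03 187.53  12.25  33.78  24.3 ]
lampblk 2396 z 0.0323 rect [498.29 266.1   70.55  70.02  81.05]
lamptop 1540 z 0.0908 rect [499.04 266.14  46.64  27.86  66.57]
[0.49945235 0.26580111 0.2413401 ] [ 1.79994817e+02 -1.94912595e-02 -1.13164474e+02] 0.05939311254294285 [ 4.78384258e+01  9.76283757e+00 -1.20565053e+01  1.55554887e-03
 -6.82007739e+01 -7.10034788e+01]
```

arm_command:
  steps:
    - {"translation": [-0.3,0.6,40],"rotation": [0,0,0],"claw": 60}
    - {"translation": [-0.3,0.6,85],"rotation": [0,0,0],"claw": 60}
    - {"translation": [-0.3,0.6,130],"rotation": [0,0,0],"claw": 60}
    - {"translation": [-0.3,0.6,165],"rotation": [0,0,0],"claw": 60}
    - {"translation": [-0.3,0.6,188],"rotation": [0,0,0],"claw": 60}

```text
clock: 10.55
tool_pos: [0.4976, 0.2657, 0.0508]
orientation: [179.9, -0.2, -113.2]
force: [0.3, 0.7, -0.2]
opening: 0.0601
gripper_force: 0.0
```

arm_command:
  steps:
    - {"translation": [0,0,0],"rotation": [0,0,0],"claw": 60}
    - {"translation": [0,0,0],"rotation": [0,0,0],"claw": 45}
    - {"translation": [0,0,0],"rotation": [0,0,0],"claw": 30}
    - {"translation": [0,0,0],"rotation": [0,0,0],"claw": 15}
    - {"translation": [0,0,0],"rotation": [0,0,0],"claw": 5}

```text
clock: 11.05
tool_pos: [0.499, 0.2674, 0.0549]
orientation: [-180.0, 0.1, -113.2]
force: [-0.3, -1.0, 0.5]
opening: 0.0334
gripper_force: 0.0
```

arm_command:
  steps:
    - {"translation": [0,0,0],"rotation": [0,0,0],"claw": 0}
    - {"translation": [0,0,0],"rotation": [0,0,0],"claw": 0}
    - {"translation": [0,0,0],"rotation": [0,0,0],"claw": 0}

```text
clock: 11.35
tool_pos: [0.4989, 0.2673, 0.0545]
orientation: [-180.0, 0.1, -113.2]
force: [-2.0, -0.1, 6.8]
opening: 0.0278
gripper_force: 30.0
```

arm_command:
  steps:
    - {"translation": [0,0,-15],"rotation": [0,0,0],"claw": 0}
    - {"translation": [0,0,-50],"rotation": [0,0,0],"claw": 0}
    - {"translation": [0,0,-90],"rotation": [0,0,0],"claw": 0}
    - {"translation": [0,0,-130],"rotation": [0,0,0],"claw": 0}
    - {"translation": [0,0,-150],"rotation": [0,0,0],"claw": 0}

```text
clock: 11.85
tool_pos: [0.4994, 0.2675, 0.2073]
orientation: [-179.9, 0.2, -113.2]
force: [0.1, -0.4, -1.7]
opening: 0.0275
gripper_force: 30.0
```

arm_command:
  steps:
    - {"translation": [25,-8,0],"rotation": [0,0,0],"claw": 0}
    - {"translation": [65,-20,0],"rotation": [0,0,0],"claw": 0}
    - {"translation": [107,-33,0],"rotation": [0,0,0],"claw": 0}
    - {"translation": [150,-46,0],"rotation": [0,0,0],"claw": 0}
    - {"translation": [193,-59,0],"rotation": [0,0,0],"claw": 0}

```text
clock: 12.35
tool_pos: [0.4757, 0.0647, 0.2034]
orientation: [180.0, 0.0, -113.2]
force: [1.4, -0.7, -2.0]
opening: 0.0281
gripper_force: 30.0
```

arm_command:
  steps:
    - {"translation": [43,-13,0],"rotation": [0,0,0],"claw": 0}
    - {"translation": [86,-26,0],"rotation": [0,0,0],"claw": 0}
    - {"translation": [129,-39,0],"rotation": [0,0,0],"claw": 0}
    - {"translation": [172,-52,0],"rotation": [0,0,0],"claw": 0}
    - {"translation": [210,-64,0],"rotation": [0,0,0],"claw": 0}

```text
clock: 12.85
tool_pos: [0.4515, -0.1538, 0.2036]
orientation: [-180.0, 0.0, -113.3]
force: [0.2, -0.1, -1.2]
opening: 0.028
gripper_force: 30.0
```

arm_command:
  steps:
    - {"translation": [25,-9,0],"rotation": [0,0,-1.3],"claw": 0}
    - {"translation": [25,-9,0],"rotation": [0,0,-2.9],"claw": 0}
    - {"translation": [25,-9,0],"rotation": [0,0,-4.5],"claw": 0}
    - {"translation": [25,-9,0],"rotation": [0,0,-6.1],"claw": 0}
    - {"translation": [25,-9,0],"rotation": [0,0,-7.7],"claw": 0}

```text
clock: 13.35
tool_pos: [0.4504, -0.1786, 0.2033]
orientation: [180.0, 0.0, -74.4]
force: [-0.4, -0.1, -1.8]
opening: 0.0279
gripper_force: 30.0
```

arm_command:
  steps:
    - {"translation": [0,0,0],"rotation": [0,0,-1.6],"claw": 0}
    - {"translation": [0,0,0],"rotation": [0,0,-3.2],"claw": 0}
    - {"translation": [0,0,0],"rotation": [0,0,-4.8],"claw": 0}
    - {"translation": [0,0,0],"rotation": [0,0,-6.4],"claw": 0}
    - {"translation": [0,0,0],"rotation": [0,0,-8.0],"claw": 0}

```text
clock: 13.85
tool_pos: [0.4505, -0.1784, 0.2033]
orientation: [180.0, 0.0, -34.4]
force: [0.2, 0.8, -1.5]
opening: 0.028
gripper_force: 30.0
```

arm_command:
  steps:
    - {"translation": [0,0,0],"rotation": [0,0,-1.6],"claw": 0}
    - {"translation": [0,0,0],"rotation": [0,0,-3.2],"claw": 0}
    - {"translation": [0,0,0],"rotation": [0,0,-4.8],"claw": 0}
    - {"translation": [0,0,0],"rotation": [0,0,-6.0],"claw": 0}
    - {"translation": [0,0,0],"rotation": [0,0,-6.82],"claw": 0}

```text
clock: 14.35
tool_pos: [0.4504, -0.1784, 0.2033]
orientation: [-180.0, 0.0, -0.4]
force: [0.3, 0.4, -1.9]
opening: 0.0277
gripper_force: 30.0
```

arm_command:
  steps:
    - {"translation": [0,0,0],"rotation": [0,0,0],"claw": 0}
    - {"translation": [0,0,0],"rotation": [0,0,0],"claw": 0}

```text
clock: 14.55
tool_pos: [0.4507, -0.1784, 0.2034]
orientation: [-180.0, 0.0, -0.8]
force: [-0.2, -0.8, -1.1]
opening: 0.0278
gripper_force: 30.0
```

```bash
python3 - <<'E'
from h import *
o=ctrl.get_obs(); print(o['tool_pos'],o['orientation'],o['opening'],o['joint_pos'].round(1))
x,y,zz=o['tool_pos']
p,d,T,W=look('w6',COP[1:]+[('lampheld',(x,y),.032,zz+.031,zz+.04),('shoulder',(x,y),.03,zz-.015,zz-.002)])
save('w6',cv2.convertScaleAbs(p,alpha=1.4))
E
```

```text
[ 0.45066181 -0.17839725  0.20340816] [-1.79990844e+02  2.04840267e-02 -7.70701195e-01] 0.027824628007824304 [  1.7   3.4 -24.6  -0.  -62.   87.5]
collar 2442 z 0.0711 rect [ 510.66 -178.43   55.06   54.95   27.55]
box 22172 z 0.0451 rect [ 510.6  -178.35  129.51  139.04   89.27]
lampheld 6310 z 0.2395 rect [ 453.14 -177.41   50.03   47.53   88.87]
shoulder 615 z 0.1961 rect [ 465.99 -177.28   44.71   21.43   89.2 ]
```

View pics/w6.png

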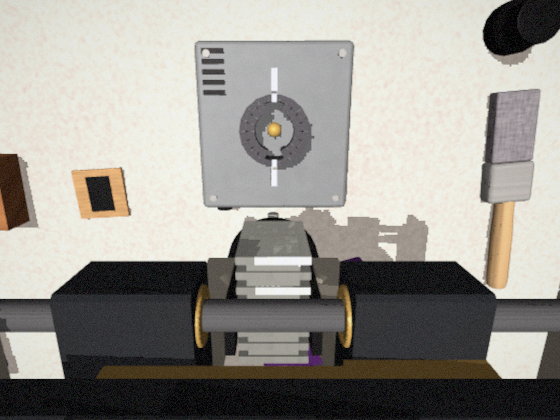

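The copier is at pixel (277,125), its socket open with the contact at (274,130) and the white marks above and below it. The lamp head is in the grip at (275,290) with its front pin at (273,214). I'll measure the head's offset in the grip from this view.

```bash
python3 - <<'E'
from h import *
f=np.load('pics/w6.npz'); W=cloud(f['T'],f['d']); t=f['T'][:3,3]
L=(W-t)*1000  # world axes ~ (x, -y) tool
for n,lo,hi,ym in [('top',30,42,11),('shoulder',-18,-5,25),('shtop',-9,-5,25),('pin',-36,-28,8)]:
    m=(L[...,2]>lo)&(L[...,2]<hi)&(abs(L[...,1])<ym)&(abs(L[...,0])<40); q=L[m]
    print(n,len(q),q.min(0).round(1),q.max(0).round(1),np.percentile(q,[1,50,99],axis=0).round(1).tolist())
v,u=np.mgrid[:420,:560]
m=(L[...,2]>-13)&(L[...,2]<-4)&(abs(L[...,0])<40)&(abs(L[...,1])<40)
q=L[m]; 
# circle fit on outermost points of shoulder by angle
from scipy.optimize import least_squares
a=np.degrees(np.arctan2(q[:,1],q[:,0])); E=[]
for b in range(-50,51,5):
    s=q[abs(a-b)<2.5]
    if len(s): k=s[np.argsort(np.hypot(s[:,0],s[:,1]))[-3:]].mean(0); E.append(k)
E=np.array(E); print(E.round(1).tolist())
r=least_squares(lambda c:np.hypot(E[:,0]-c[0],E[:,1]-c[1])-23,[0,0],loss='soft_l1'); print(r.x,np.abs(r.fun).max())
# fixed z pixel for pin tip
print('pin tip px at z=-30.5:',(ww(f['T'],273,212,z=t[2]-.0305)-t)*1000)
E
```

```text
top 4557 [-21.5 -11.   30. ] [26.3 11.  38.5] [[-20.3, -10.8, 30.7], [12.6, 0.1, 36.1], [25.8, 10.7, 37.7]]
shoulder 499 [  4.3 -21.1 -13.5] [26.  23.6 -5. ] [[6.0, -20.5, -13.2], [15.6, 1.1, -7.5], [25.9, 23.0, -5.1]]
shtop 392 [  4.3 -21.1  -9. ] [26.  23.6 -5. ] [[5.4, -20.5, -8.8], [13.8, 1.5, -7.3], [25.9, 23.0, -5.1]]
pin 38 [ 20.9  -1.6 -33.8] [ 22.9   3.9 -28.1] [[20.9, -1.6, -33.6], [22.4, 1.7, -29.4], [22.8, 3.9, -28.2]]
[[15.3, -17.9, -10.5], [17.4, -16.3, -10.2], [18.8, -15.1, -9.7], [25.3, -12.7, -6.5], [25.6, -10.2, -5.3], [25.5, -7.4, -5.7], [25.6, -5.3, -4.4], [25.5, -3.0, -6.2], [25.9, 0.2, -7.9], [25.6, 2.8, -10.4], [25.7, 5.0, -6.1], [25.9, 7.2, -4.4], [25.9, 10.1, -5.4], [25.7, 12.7, -6.3], [25.7, 14.6, -4.8], [19.2, 17.1, -10.5], [18.0, 18.2, -9.1], [16.5, 19.4, -8.0]]
[3.58001564 1.25805671] 2.844463126346227
pin tip px at z=-30.5: [ 23.24836566   0.60845722 -30.5       ]
```

```bash
python3 - <<'E'
from h import *
f=np.load('pics/w6.npz'); T=f['T']; t=T[:3,3]; c,_=K('wrist'); print(c['hand_eye'].round(4)); print(T.round(4))
P=ww(T,273,212,z=t[2]-.0305); print((np.linalg.inv(T)@np.r_[P,1]*1000).round(2))
p=cv2.convertScaleAbs(f['p'],alpha=1.8)[90:330,180:370]
save('w6c',cv2.resize(p,None,fx=2.5,fy=2.5,interpolation=cv2.INTER_CUBIC))
E
```

```text
[[ 1.000e-03 -9.588e-01 -2.840e-01  7.730e-02]
 [ 1.000e+00  1.300e-03 -8.000e-04 -8.000e-04]
 [ 1.100e-03 -2.840e-01  9.588e-01 -1.582e-01]
 [ 0.000e+00  0.000e+00  0.000e+00  1.000e+00]]
[[ 9.999e-01 -1.350e-02 -4.000e-04  4.507e-01]
 [-1.350e-02 -9.999e-01  2.000e-04 -1.784e-01]
 [-4.000e-04 -2.000e-04 -1.000e+00  2.034e-01]
 [ 0.000e+00  0.000e+00  0.000e+00  1.000e+00]]
[ 2.325e+01 -9.200e-01  3.049e+01  1.000e+03]
```

View pics/w6c.png

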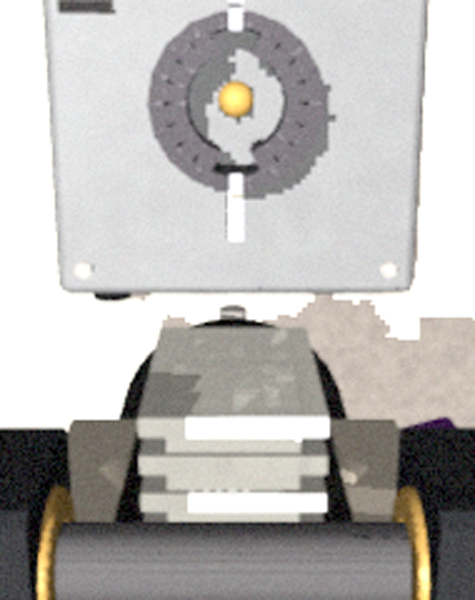

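The crop shows the collar with its contact at (235,98), the marks at x=236 and the pin tip at (233,312). The calibration differs from one read to the next, so I'll average it and redo the estimates.

```bash
cat > est.py <<'E'
from h import *
import h
cs=[ctrl.calibration('wrist') for _ in range(300)]
H=np.array([c['hand_eye'] for c in cs]); print('std',H[:,:3,3].std(0)*1000,'mean',H[:,:3,3].mean(0)*1000, 'cx',np.std([c['cx'] for c in cs]))
E
python3 est.py; python3 est.py
```

```text
std [6.93889390e-14 0.00000000e+00 1.11022302e-13] mean [  77.3294015    -0.78147021 -158.18154365] cx 0.0
std [6.93889390e-14 0.00000000e+00 1.11022302e-13] mean [  77.3294015    -0.78147021 -158.18154365] cx 0.0
```

arm_command:
  steps:
    - {"translation": [30,0,0],"rotation": [0,0,0],"claw": 0}
    - {"translation": [57.1,0.1,0],"rotation": [0,0,0],"claw": 0}
    - {"translation": [57.1,0.1,35],"rotation": [0,0,0],"claw": 0}
    - {"translation": [57.1,0.1,70],"rotation": [0,0,0],"claw": 0}
    - {"translation": [57.1,0.1,85],"rotation": [0,0,0],"claw": 0}

```text
clock: 15.1
tool_pos: [0.5061, -0.179, 0.1152]
orientation: [-180.0, 0.3, -0.8]
force: [-0.1, 0.2, -1.6]
opening: 0.0278
gripper_force: 30.0
```

arm_command:
  steps:
    - {"translation": [0,0,4],"rotation": [0,0,0],"claw": 0}
    - {"translation": [0,0,4],"rotation": [0,0,0],"claw": 0}
    - {"translation": [0,0,4],"rotation": [0,0,0],"claw": 0}

```text
clock: 15.4
tool_pos: [0.5089, -0.1793, 0.1157]
orientation: [180.0, -0.1, -0.7]
force: [0.4, 0.2, -2.0]
opening: 0.0277
gripper_force: 30.0
```

```bash
python3 - <<'E'
from h import *
o=ctrl.get_obs(); print(o['tool_pos']*1000,o['orientation'],o['force'])
p,d,T=wsnap('w7'); W=cloud(T,d); c,_=K('wrist'); print(c['hand_eye'][:3,3])
for n,lo,hi,r in [('collar',.066,.075,.04),('box',.042,.049,.11)]:
    q=W[(W[...,2]>lo)&(W[...,2]<hi)&(np.hypot(W[...,0]-.511,W[...,1]+.179)<r)]; print(n,len(q),rect(q[:,:2]))
L=(W-T[:3,3])*1000
m=(L[...,2]>30)&(L[...,2]<42)&(abs(L[...,1])<11)&(abs(L[...,0])<40); print(np.percentile(L[m],[1,99],axis=0).round(1))
p=cv2.convertScaleAbs(p,alpha=1.8)[100:320,180:370]
save('w7c',cv2.resize(p,None,fx=2.7,fy=2.7,interpolation=cv2.INTER_CUBIC))
E
```

```text
[ 508.89166952 -179.33342813  115.71042723] [ 1.79984360e+02 -1.02430089e-01 -6.56409720e-01] [ 0.41085619  0.24905248 -2.03930725]
[ 0.07733104 -0.00078082 -0.15818098]
collar 1855 ((521.3897705078125, -179.430908203125), (55.54310607910156, 34.50239562988281), 86.37582397460938)
box 22220 ((532.5965576171875, -178.94134521484375), (129.42840576171875, 96.06480407714844), 89.39007568359375)
[[-20.4 -10.8  30.6]
 [ 25.8  10.8  37.6]]
```

View pics/w7c.png

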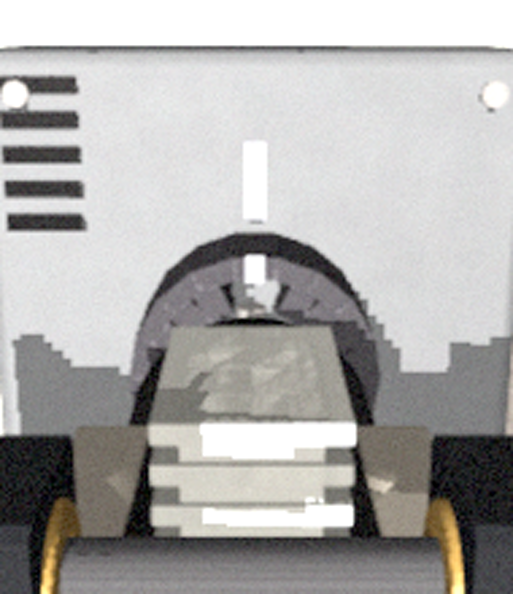

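The pin, notch and white mark line up at crop x≈255, and the head sits about 0.5 mm far in x. I correct this and lower gently.

arm_command:
  steps:
    - {"translation": [-0.5,0,2],"rotation": [0,0,0],"claw": 0}
    - {"translation": [-0.5,0,5],"rotation": [0,0,0],"claw": 0}
    - {"translation": [-0.5,0,8],"rotation": [0,0,0],"claw": 0}
    - {"translation": [-0.5,0,11],"rotation": [0,0,0],"claw": 0}
    - {"translation": [-0.5,0,13],"rotation": [0,0,0],"claw": 0}

```text
clock: 15.95
tool_pos: [0.5073, -0.1792, 0.1012]
orientation: [-180.0, 0.0, -0.6]
force: [0.3, -0.9, -0.9]
opening: 0.0277
gripper_force: 30.0
```

arm_command:
  steps:
    - {"translation": [0,0,0],"rotation": [0,0,0],"claw": 0}
    - {"translation": [0,0,2],"rotation": [0,0,0],"claw": 0}
    - {"translation": [0,0,4],"rotation": [0,0,0],"claw": 0}
    - {"translation": [0,0,6],"rotation": [0,0,0],"claw": 0}
    - {"translation": [0,0,8],"rotation": [0,0,0],"claw": 0}

```text
clock: 16.45
tool_pos: [0.5075, -0.1792, 0.0934]
orientation: [-180.0, 0.0, -0.6]
force: [0.6, 0.2, -1.7]
opening: 0.028
gripper_force: 30.0
```

arm_command:
  steps:
    - {"translation": [0,0,2],"rotation": [0,0,0],"claw": 0}
    - {"translation": [0,0,4],"rotation": [0,0,0],"claw": 0}
    - {"translation": [0,0,6],"rotation": [0,0,0],"claw": 0}
    - {"translation": [0,0,8],"rotation": [0,0,0],"claw": 0}
    - {"translation": [0,0,9],"rotation": [0,0,0],"claw": 0}

```text
clock: 16.95
tool_pos: [0.5076, -0.1793, 0.0847]
orientation: [180.0, -0.0, -0.6]
force: [-1.8, 2.1, 4.9]
opening: 0.0278
gripper_force: 30.0
```

arm_command:
  steps:
    - {"translation": [0,0,1],"rotation": [0,0,0],"claw": 0}
    - {"translation": [0,0,1],"rotation": [0,0,0],"claw": 0}

```text
clock: 17.15
tool_pos: [0.5076, -0.1793, 0.0845]
orientation: [180.0, -0.0, -0.6]
force: [-3.6, 3.3, 11.7]
opening: 0.0279
gripper_force: 30.0
```

```bash
python3 - <<'E'
from h import *
c,_=K('wrist'); print(c['hand_eye'][:3,3])
A=[];B=[]
def add(k,n,col,ctr,lo,hi,r):
    f=np.load(f'pics/{n}.npz'); T=f['T']; W=cloud(T,f['d'])
    q=W[(W[...,2]>lo)&(W[...,2]<hi)&(np.hypot(W[...,0]-ctr[0],W[...,1]-ctr[1])<r)]
    R=rect(q[:,:2]); m=np.array(R[0]); a=np.zeros((2,4+2)); a[:,col:col+2]=np.eye(2); a[:,4:]=T[:2,:2]
    A.append(a);B.append(m); print(n,np.round(np.hstack(R),2), 'tool',(T[:2,3]*1000).round(1))
for n in('w1','w2','w6'): add(0,n,0,(.511,-.179),.042,.049,.11)
for n in('w1','w2','w6'): add(0,n,0,(.511,-.179),.067,.081,.04)
for n in('w4','w5'): add(0,n,2,(.499,.266),.086,.096,.04)
x,res,_,_=np.linalg.lstsq(np.vstack(A),np.hstack(B),rcond=None); print(x.round(2)); print((np.vstack(A)@x-np.hstack(B)).round(2))
E
```

```text
[ 0.07733138 -0.00078065 -0.15818163]
w1 [ 510.14 -181.56  129.43  139.31   89.42] tool [ 510.  -180.6]
w2 [ 512.   -179.86  129.57  139.35   89.34] tool [ 510.9 -180.1]
w6 [ 510.63 -178.39  129.52  139.04   89.31] tool [ 450.7 -178.4]
w1 [ 510.26 -181.56   55.36   54.9    66.58] tool [ 510.  -180.6]
w2 [ 512.21 -180.25   54.82   54.41   20.37] tool [ 510.9 -180.1]
w6 [ 510.66 -178.43   55.06   54.95   27.55] tool [ 450.7 -178.4]
w4 [499.6  265.46  46.11  28.08  66.78] tool [476.8 304.7]
w5 [499.31 264.08  46.64  27.86  66.57] tool [499.6 265.6]
[ 510.28 -180.03  498.    265.24    0.52   -1.59]
[ 0.06 -0.14 -0.05 -0.01  0.18 -0.06 -0.07 -0.14 -0.27  0.38  0.15 -0.02
  0.05 -0.06 -0.05  0.06]
```

Fitting all views gives the socket at (510.3,-180.0) and the head's axis at tool (2.5,0.7) mm. I twist clockwise about that point.

arm_command:
  steps:
    - {"translation": [0.1,-0.25,0],"rotation": [0,0,1.2],"claw": 0}
    - {"translation": [0.2,-0.5,0],"rotation": [0,0,2.4],"claw": 0}
    - {"translation": [0.35,-0.75,0],"rotation": [0,0,3.6],"claw": 0}
    - {"translation": [0.5,-0.95,0],"rotation": [0,0,4.8],"claw": 0}
    - {"translation": [0.7,-1.15,0],"rotation": [0,0,6.0],"claw": 0}

```text
clock: 17.65
tool_pos: [0.5088, -0.1789, 0.0845]
orientation: [180.0, -0.1, -30.8]
force: [-2.5, -3.2, 7.0]
opening: 0.0282
gripper_force: 30.0
```

```bash
python3 - <<'E'
from h import *
o=ctrl.get_obs(); print(o['tool_pos'],o['orientation'],o['force'],o['moment'],o['opening'])
E
```

```text
[ 0.50876257 -0.17885294  0.08451102] [ 1.79964114e+02 -9.10156164e-02 -3.08358566e+01] [-2.48017507 -3.24738243  6.99038338] [-1.18638039  1.2069061   0.16991835] 0.028152050503301208
```

arm_command:
  steps:
    - {"translation": [0.1,-0.25,0.2],"rotation": [0,0,1.2],"claw": 0}
    - {"translation": [0.2,-0.5,0.3],"rotation": [0,0,2.4],"claw": 0}
    - {"translation": [0.35,-0.75,0.3],"rotation": [0,0,3.6],"claw": 0}
    - {"translation": [0.5,-0.95,0.3],"rotation": [0,0,4.8],"claw": 0}
    - {"translation": [0.7,-1.15,0.3],"rotation": [0,0,6.0],"claw": 0}

```text
clock: 18.15
tool_pos: [0.5096, -0.1782, 0.0845]
orientation: [180.0, -0.1, -60.8]
force: [-4.3, -0.5, 12.8]
opening: 0.0276
gripper_force: 30.0
```

arm_command:
  steps:
    - {"translation": [0.1,-0.25,0],"rotation": [0,0,1.2],"claw": 0}
    - {"translation": [0.2,-0.5,0],"rotation": [0,0,2.4],"claw": 0}
    - {"translation": [0.34,-0.74,0],"rotation": [0,0,3.6],"claw": 0}
    - {"translation": [0.34,-0.74,0],"rotation": [0,0,3.6],"claw": 0}

```text
clock: 18.55
tool_pos: [0.5102, -0.178, 0.0844]
orientation: [180.0, -0.1, -78.8]
force: [-4.4, -0.2, 14.2]
opening: 0.0283
gripper_force: 30.0
```

```bash
python3 - <<'E'
from h import *
o=ctrl.get_obs(); print(o['tool_pos'],o['orientation'],o['force'],o['moment'],o['opening'])
E
```

```text
[ 0.51022505 -0.17798158  0.08444746] [ 1.79999939e+02 -6.24630652e-02 -7.88026541e+01] [-4.38018192 -0.21192765 14.21139448] [-0.20060601  2.11752176  0.16729841] 0.02828883720280271
```

arm_command:
  steps:
    - {"translation": [0.05,-0.1,0],"rotation": [0,0,0.4],"claw": 0}
    - {"translation": [0.08,-0.2,0],"rotation": [0,0,0.8],"claw": 0}
    - {"translation": [0.1,-0.25,0],"rotation": [0,0,1.2],"claw": 0}
    - {"translation": [0.1,-0.25,0],"rotation": [0,0,1.2],"claw": 0}
    - {"translation": [0.1,-0.25,0],"rotation": [0,0,1.2],"claw": 0}

```text
clock: 19.05
tool_pos: [0.5104, -0.178, 0.0845]
orientation: [180.0, -0.1, -84.6]
force: [-5.4, -0.0, 12.9]
opening: 0.0279
gripper_force: 30.0
```

```bash
python3 - <<'E'
from h import *
o=ctrl.get_obs(); print(o['tool_pos'],o['orientation'],o['force'],o['moment'],o['opening'],o['tau'][5])
E
```

```text
[ 0.51039038 -0.17795532  0.08447909] [ 1.79996934e+02 -6.27604821e-02 -8.45720997e+01] [-5.41482945 -0.04196646 12.8954071 ] [-0.01129619  2.27670788  0.39788145] 0.027931332383173156 -0.3982461243867874
```

```bash
python3 - <<'E'
from h import *
wsnap('w8')
for n in('w6','w8'):
    f=np.load(f'pics/{n}.npz'); T=f['T']; W=cloud(T,f['d']); Q=((W-T[:3,3])@T[:3,:3])*1000
    m=(Q[...,2]<-33)&(Q[...,2]>-40)&(abs(Q[...,1])<11)&(abs(Q[...,0])<32); q=Q[m]; e=[]
    for y in np.arange(-10,10.1,1):
        s=q[abs(q[:,1]-y)<.7]; 
        if len(s)>5:e.append((y,np.percentile(s[:,0],98)))
    e=np.array(e); k=np.polyfit(e[:,0],e[:,1],1); print(n,'front edge x',k[1].round(2),'tilt deg',-np.degrees(np.arctan(k[0])).round(2),'tool yaw',np.degrees(np.arctan2(T[1,0],T[0,0])).round(2),'top z',(T[2,3]*1000-np.median(q[:,2])).round(1))
o=ctrl.get_obs(); print(o['orientation'],o['force'],o['moment'][2],o['clock'])
E
```

```text
w6 front edge x 24.32 tilt deg 0.42 tool yaw -0.77 top z 239.7
w8 front edge x 24.31 tilt deg -0.21 tool yaw -84.57 top z 120.8
[ 1.79998742e+02 -6.37692506e-02 -8.45709863e+01] [-5.05802088 -0.1091231  13.07434392] 0.35604724192270454 19.1
```

arm_command:
  steps:
    - {"translation": [0,0,0],"rotation": [0,0,0.15],"claw": 0}
    - {"translation": [0,0,0],"rotation": [0,0,0.15],"claw": 0}
    - {"translation": [0,0,0],"rotation": [0,0,0.15],"claw": 0}
    - {"translation": [0,0,0],"rotation": [0,0,0.15],"claw": 0}
    - {"translation": [0,0,0],"rotation": [0,0,0.15],"claw": 0}

```text
clock: 19.6
tool_pos: [0.5104, -0.178, 0.0845]
orientation: [180.0, -0.1, -85.3]
force: [-5.2, -0.2, 14.3]
opening: 0.0278
gripper_force: 30.1
```

```bash
python3 - <<'E'
from h import *
o=ctrl.get_obs(); print(o['orientation'],o['force'],o['moment'],o['tool_pos'],o['gripper_force'])
E
```

```text
[ 1.79994840e+02 -6.59464039e-02 -8.52989125e+01] [-5.16088669 -0.24851965 14.34164038] [-0.0078218   2.26089718  0.52332943] [ 0.51039197 -0.17795234  0.0844754 ] 30.06497472524643
```

The moment rose from 0.36 to 0.52 N m over the last 0.7° of turn, so the head is at the hard stop. It is also seated at the right height. I'm handing in the job.

```bash
python3 -c "
from plant import ctrl
print(ctrl.close_job())"
```

```text
the job is handed in; nothing more can be done
None
```

I put the dust cap away in its round-hole block, then seated the lamp head in the socket and twisted it clockwise to the stop. I handed in at about 19.6 s, still gripping the head and holding it there.

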